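# Fetch the cup brush from behind the paint cans

### The arm

A 6-joint arm with a two-finger parallel gripper is mounted at the origin on the work surface. World frame = base frame: x ahead of the robot, y to its left, z up, the work surface at z = 0. Lengths are in m, angles in rad, forces in N, time in s.
With the tool pointing down it reaches from about 0.35 to 0.925 m from the base axis. Payload 6.4 kg.
Tool frame: the origin (TCP) lies at the very end of the fingers, on their centre line; the grasp point (between the pads) lies 19 mm behind it (grip_depth is the distance from the TCP to the grasp point, in m); z points along the fingers, y is the line along which they close (so a half turn about z gives the same grasp; the last joint's range is limited). The gripper opens to 85 mm and grips with 20 to 120 N. Pads are 22 mm wide; open, the fingers measure 114 mm over their backs; the gripper's body (76 mm by 85 mm) begins 54 mm behind the grasp point. The pads swing forward as they close: fully open they stand 13 mm farther back than shut.
Start: joints at [0.936, 0.245, 1.558, -0, 1.339, -0.174], TCP at [0.289, 0.582, 0.231] pointing down, gripper open.
Joint ranges: [-3.13, 3.13], [-1.02, 2.26], [0.13, 2.54], [-0.95, 4.09], [0.21, 2.88], [-2.74, 2.74]. Speed limits (rad/s): [2.57, 2.57, 3.14, 3.14, 3.14, 3.14].

### API

Orientations are given as a unit quaternion [w, x, y, z].
In Python, from bench import * gives the robot as it stands.
- The arm moves only by the tool apply_moves, never from a script. Its arguments are lists of equal length, an entry for each row: "travel": the shift along the tool's x, y, z in mm, a list of three; "yaw": the turn about the tool's z in rad. A call has 1 to 12 rows; each row is the pose to reach, as a shift and turn from the pose commanded when the call began, along the tool's axes at that moment; what a row does not reach only later rows make up. A row lasts 1/10 s, in which the tool goes at most 50 mm and 8.59 degrees, less where a joint would pass 70% of its speed; a pose out of reach is approached as far as the arm can. A call with a gripper value outside its range is refused whole. "fingers" is the finger opening in mm, from 0 to 85.4, set as the call begins (left out, the last holds). The fingers move at their own pace and stop on an object; "force" is the grip in N (left out, the last holds). Time passes only in rows, so rows that repeat a pose let the fingers close. It gives the time, the measured TCP pose, the force, the opening and the grip force at its end, in the units of the state.
- sense(): the state, without advancing time (a new reading comes with each control period).
- get_image(name): name is "scene" or "top" or "wrist"; returns a dict with "img" (420x560x3 uint8, blue, green, red), "range_z" (420x560 float32, m along the optical axis (not along the pixel's ray), 0 where there is no reading), "camera_matrix" (3x3 intrinsics, pixels), "R" (3x3) and "t" (3): a world point X has camera coordinates R X + t; the wrist camera has in their place "mount" (4x4, takes a point from camera to tool coordinates, whose origin is the TCP and whose axes are the flange's). Camera axes: x right, y down, z forward; pixel columns grow to the right and rows downward; lengths in m; the calibration is good to about 2 mm. The wrist camera is an equidistant fisheye: a pixel r from the principal point sees the ray r / f radians off the axis. A picture is of the moment at which its call begins: read the wrist's pose just before it.
- sign_off(): hands the job in; it is judged then, once.
Trained networks look in a picture, given as the dict that the camera call returned (one of the last four; its "shot" number tells which), for a name from the list of things; names that differ only in an ending like _2 or _b are one class to them, and where a whole thing is asked for, a point or a joint stands for the part that bears it (a point fixed in the world has none). Each returns a list of dicts, best first, with "p" (0 to 1); they miss things now and then, are a little off and sometimes report something else, mostly with a low value. They report only what shows in the picture. A call takes as long as a camera call. They do not tell look-alikes from the thing itself.
- boxes_of(label, picture): "point" ([x, y, z] in m, in world coordinates, good to about 4 mm: the middle of the surface that is visible of it).
The state is a dict: "clock": time; "joints": joint angles; "qd": joint speeds; "joint_torque": joint torques, N m; "tool_pos": TCP position; "orientation": TCP orientation; "force": force on the tool from outside, world axes, zero at the start; "wrist_torque": the same for the moment, N m; "gripper_width": finger opening in m; "gripper_force": force on a finger pad.
Only numpy, scipy, OpenCV 4.12 (cv2) and the standard library are available. Lean on these libraries where they do the work, as an engineer would, in place of code of your own. Each camera call takes 0.05 s, during which the arm holds its last target. There are 200 camera calls.

### The job

The wire cup brush is boxed in behind the three paint cans in the rack. Stand all three cans on the plywood board, then set the brush, nut up, in the middle of the ring on the rubber pad, and only then put the cans back in the rack, each upright in the middle of the plate of its own colour (they may have started on the wrong ones). Leave the brush in the rack until all three cans are on the board; do not knock over a can or the brush, and do not shift the grinder.

Things in the scene. Friction and masses are not known exactly. Their poses are not given: they have to be found in the camera images.
- can_red_mid (a point): Small red spray can with a white band and red cap, upright. Straight wall 54 mm in diameter to 105 mm height, then a cap 38 mm across; 130 mm high in all, 0.2 to 0.4 kg. This point is on its axis, half-way up (65 mm above its foot); z up. Best gripped across the wall 20 to 30 mm above this point, so the hand clears the other cans.
- can_yellow_mid (a point): Small yellow spray can with a white band and yellow cap, upright. Straight wall 54 mm in diameter to 105 mm height, then a cap 38 mm across; 130 mm high in all, 0.2 to 0.4 kg. This point is on its axis, half-way up (65 mm above its foot); z up. Best gripped across the wall 20 to 30 mm above this point, so the hand clears the other cans.
- can_blue_mid (a point): Small blue spray can with a white band and blue cap, upright. Straight wall 54 mm in diameter to 105 mm height, then a cap 38 mm across; 130 mm high in all, 0.2 to 0.4 kg. This point is on its axis, half-way up (65 mm above its foot); z up. Best gripped across the wall 20 to 30 mm above this point, so the hand clears the other cans.
- brush_mid (a point): Wire cup brush on its bristles, nut up: brass bristles 60 mm across to 18 mm height, dark cup 54 mm across to 28 mm, bright round nut 24 mm across from 28 to 50 mm (the top); 0.2 kg. This point: on its axis, 25 mm above its foot; z up. Grip the nut. It starts in an aluminium rack near its 45 mm high back wall, a can about 80 mm off (axis to axis) on each other side.
- plate_red: Square red plate, 76 x 76 mm, 3 mm thick, fixed in the rack; the home of the red can. The origin is the centre of its underside, so cans stand 3 mm above it; z up, x and y along its edges. x points to the rack's back wall. At the start a can of any colour stands on it.
- plate_yellow: Square yellow plate, 76 x 76 mm, 3 mm thick, fixed in the rack; the home of the yellow can. The origin is the centre of its underside, so cans stand 3 mm above it; z up, x and y along its edges. x points to the rack's back wall. At the start a can of any colour stands on it.
- plate_blue: Square blue plate, 76 x 76 mm, 3 mm thick, fixed in the rack; the home of the blue can. The origin is the centre of its underside, so cans stand 3 mm above it; z up, x and y along its edges. x points to the rack's back wall. At the start a can of any colour stands on it.
- board: Plywood board lying fixed on the table to one side of the rack (left or right), 230 x 230 mm, 12 mm thick: the side area for the cans. The origin is the centre of its underside; its top lies 12 mm above that; x and y along its edges.
- pad: Black square rubber pad with a white ring (82 mm outside), 110 x 110 mm, 6 mm thick, fixed on the table on the other side of the rack from the board. The origin is the centre of its underside, under the centre of the ring; its top lies 6 mm above that.
- grinder_mid (a point): Orange angle grinder lying on the table about 250 mm beyond the pad (further from the robot), 1.8 kg, 300 mm long along its y axis (160 mm to +y, 140 mm to -y, where its disc is), reaching 60 mm to the near side and 130 mm to the far side, 80 mm high. This point is on the axis of its barrel, 44 mm above the table.
Things that resemble listed ones, but are neither listed nor needed, are in the scene too. Leave any purple look-alike of the part that bears can_red_mid alone.

How it is judged:
On the way, in this order (a step that is already met when the one before it is completed fails the run):
1. all three cans stand on the board, while the brush is still in its place in the rack (x of can_red_mid in the frame of board between -0.097 and 0.097 m and y of can_red_mid in the frame of board between -0.097 and 0.097 m and z of can_red_mid in the frame of board between 0.072 and 0.081 m and angle between each of can_red_mid, can_yellow_mid, can_blue_mid's own z axis and vertical below 0.1 rad and x of can_yellow_mid in the frame of board between -0.097 and 0.097 m and y of can_yellow_mid in the frame of board between -0.097 and 0.097 m and z of can_yellow_mid in the frame of board between 0.072 and 0.081 m and x of can_blue_mid in the frame of board between -0.097 and 0.097 m and y of can_blue_mid in the frame of board between -0.097 and 0.097 m and z of can_blue_mid in the frame of board between 0.072 and 0.081 m and distance of brush_mid from where it was at the start of the episode below 0.03 m), for 0.2 s.
2. the brush stands nut up in the middle of the pad, while all three cans are still on the board (horizontal distance between brush_mid and pad below 0.015 m and z of brush_mid in the frame of pad between 0.027 and 0.035 m and angle between each of brush_mid, can_red_mid, can_yellow_mid, can_blue_mid's own z axis and vertical below 0.1 rad and x of can_red_mid in the frame of board between -0.097 and 0.097 m and y of can_red_mid in the frame of board between -0.097 and 0.097 m and z of can_red_mid in the frame of board between 0.072 and 0.081 m and x of can_yellow_mid in the frame of board between -0.097 and 0.097 m and y of can_yellow_mid in the frame of board between -0.097 and 0.097 m and z of can_yellow_mid in the frame of board between 0.072 and 0.081 m and x of can_blue_mid in the frame of board between -0.097 and 0.097 m and y of can_blue_mid in the frame of board between -0.097 and 0.097 m and z of can_blue_mid in the frame of board between 0.072 and 0.081 m), for 0.2 s.
At the end, for the whole second after the job is handed in: Each can stands upright and at rest on the plate of its own colour, its axis within 15 mm of the plate's centre, and the brush stands at rest, nut up, on the pad, within 15 mm of the ring's centre (horizontal distance between can_red_mid and plate_red below 0.015 m and z of can_red_mid in the frame of plate_red between 0.064 and 0.072 m and angle between each of can_red_mid, can_yellow_mid, can_blue_mid, brush_mid's own z axis and vertical below 0.1 rad and linear speed of each of can_red, can_yellow, can_blue, brush below 0.02 m/s and angular speed of each of can_red, can_yellow, can_blue, brush below 0.2 rad/s and horizontal distance between can_yellow_mid and plate_yellow below 0.015 m and z of can_yellow_mid in the frame of plate_yellow between 0.064 and 0.072 m and horizontal distance between can_blue_mid and plate_blue below 0.015 m and z of can_blue_mid in the frame of plate_blue between 0.064 and 0.072 m and horizontal distance between brush_mid and pad below 0.015 m and z of brush_mid in the frame of pad between 0.027 and 0.035 m); the robot touches nothing.
It fails at once if a can or the brush is tipped over (more than 0.6 rad) (angle between any of can_red_mid, can_yellow_mid, can_blue_mid, brush_mid's own z axis and vertical above 0.6 rad).
It fails at once if the grinder is shifted by more than 30 mm (distance of grinder_mid from where it was at the start of the episode above 0.03 m).
It also fails if it takes over 147 s, if anything falls off the work surface, if the arm or the gripper's body presses on something with over 40 N, if the wrist force passes 120 N, or if a joint passes its speed limit or range.

## Working session

There is one attempt and no reset: what is moved stays moved. The work goes in short steps, Python scripts to look and compute and a tool call to move; the robot and the scene stay as the last step left them, time stands still between calls to the robot, and variables do not carry over. Pictures are saved under pics/ and viewed, at most 14 in all, crops included, and the job is handed in when it is done.

Besides the shell and the picture viewer there is one more tool, called after "Request:" as name(argument=value, ...), one argument or row to a line, values as JSON. apply_moves: Moves the arm, as the interface text tells. Its arguments: {"type":"object","properties":{"travel":{"type":"array"},"yaw":{"type":"array"},"fingers":{"type":"number"},"force":{"type":"number"}},"required":["travel","yaw"]}

```bash
mkdir -p pics; ls; python3 - <<'E'
from bench import *
import cv2,numpy as np
s=sense();print({k:np.round(v,3) for k,v in s.items()})
for n in("scene","top"):
    p=get_image(n);cv2.imwrite(f"pics/{n}0.png",p["img"])
    print(n,p["camera_matrix"],p["R"],p["t"])
    for l in["can_red_mid","can_yellow_mid","can_blue_mid","brush_mid","plate_red","plate_yellow","plate_blue","board","pad","grinder_mid"]:
        print(l,[(np.round(d["point"],3).tolist(),round(d["p"],2)) for d in boxes_of(l,p)][:3])
E
```

```text
pics
{'clock': np.float64(0.0), 'joints': array([ 0.936,  0.246,  1.559,  0.   ,  1.339, -0.174]), 'qd': array([ 0.001,  0.001,  0.   ,  0.001,  0.002, -0.   ]), 'joint_torque': array([ 1.0000e-03, -4.2950e+01, -3.2614e+01, -0.0000e+00,  5.0000e-03,
       -0.0000e+00]), 'tool_pos': array([0.289, 0.582, 0.23 ]), 'orientation': array([-0.   ,  0.228,  0.974, -0.001]), 'force': array([ 0.055, -0.062, -0.303]), 'wrist_torque': array([-0.018, -0.024,  0.022]), 'gripper_force': np.float64(0.0), 'gripper_width': np.float64(0.085)}
scene [[423.24493101   0.         274.62310488]
 [  0.         423.24493101 210.45418864]
 [  0.           0.           1.        ]] [[ 0.01902167  0.99976548  0.01035165]
 [ 0.62603757 -0.00383713 -0.77978345]
 [-0.77956086  0.0213133  -0.62596375]] [-1.37389458e-04 -2.88654264e-01  1.39944422e+00]
can_red_mid [([0.41, 0.172, 0.075], 0.97), ([0.616, 0.057, 0.083], 0.77), ([0.492, 0.233, 0.101], 0.61)]
can_yellow_mid [([0.525, -0.008, 0.084], 0.62)]
can_blue_mid [([0.603, -0.09, 0.086], 0.85)]
brush_mid [([0.602, -0.01, 0.029], 0.58)]
plate_red [([0.522, 0.008, 0
[... 393 characters left out ...]
07229213]
 [ 0.07297598 -0.02171277 -0.99709732]] [-0.03983762  0.54962232  1.23267111]
can_red_mid [([0.397, 0.17, 0.108], 0.95), ([0.646, -0.204, 0.108], 0.69), ([0.543, 0.183, 0.108], 0.63)]
can_yellow_mid [([0.5, -0.002, 0.119], 0.59)]
can_blue_mid [([0.57, -0.082, 0.12], 0.85)]
brush_mid [([0.584, -0.013, 0.032], 0.86), ([0.588, 0.059, 0.12], 0.63)]
plate_red [([0.494, -0.012, 0.008], 0.81)]
plate_yellow [([0.575, 0.06, 0.003], 0.98), ([0.577, -0.083, 0.118], 0.59)]
plate_blue [([0.558, -0.091, 0.007], 0.86)]
board [([0.454, -0.338, 0.014], 0.72)]
pad [([0.44, 0.347, 0.009], 0.89), ([0.493, -0.008, 0.008], 0.3)]
grinder_mid [([0.702, 0.286, 0.059], 0.85), ([0.585, -0.011, 0.032], 0.23)]
```

View pics/scene0.png

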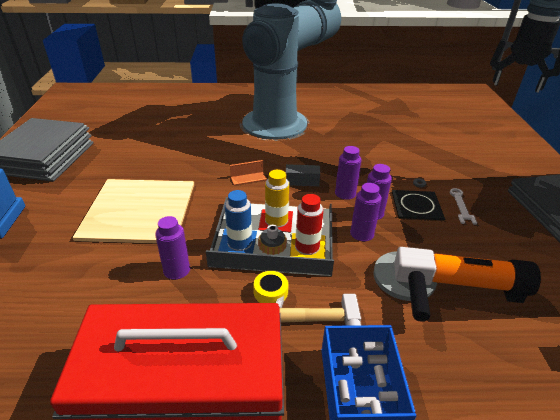

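View pics/top0.png

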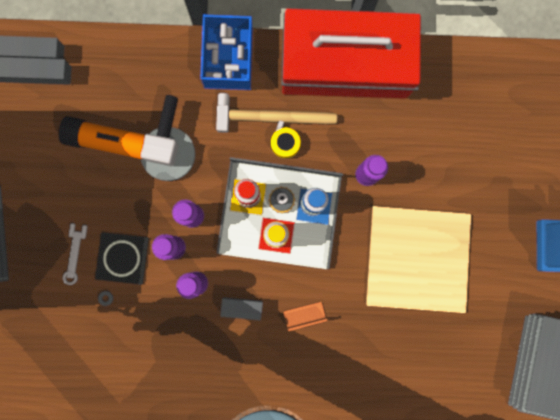

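The scene view shows yellow at (277,195), red at (310,222) and blue at (238,220). The brush is between and behind them at (272,238). The purple look-alikes are at (172,248), (348,173), (380,190) and (366,212), and I'll leave those alone.

In the top view:
- **Cans:** yellow cap (277,234) on the red plate, red cap (246,190) on the yellow plate, blue cap (315,201) on the blue plate.
- **Other parts:** brush (283,198), board (419,259), pad ring (122,258).
- **Could be confused:** purple cans, the black nut at (105,298), and the yellow tape ring at (285,142).

Next I'll measure these precisely.

```bash
cat > h.py <<'E'
from bench import *
import cv2,numpy as np
from scipy.spatial.transform import Rotation as Ro
def cloud(p):
    K=p["camera_matrix"];z=p["range_z"];v,u=np.indices(z.shape)
    c=np.stack([(u-K[0,2])/K[0,0]*z,(v-K[1,2])/K[1,1]*z,z],-1)
    return (c-p["t"])@p["R"]
def near(P,x,y,r): return np.hypot(P[...,0]-x,P[...,1]-y)<r
def rot():
    w,x,y,z=sense()["orientation"];return Ro.from_quat([x,y,z,w])
def go(pos,yaw=None):
    """travel (mm, tool axes) to a world TCP pos, and turn about tool z so tool y lies along world angle yaw"""
    R=rot().as_matrix();d=R.T@(np.array(pos)-sense()["tool_pos"])*1000
    t=0
    if yaw is not None:
        a=np.arctan2(R[1,1],R[0,1]); t=-((yaw-a+np.pi/2)%np.pi-np.pi/2)
    return np.round(d,1).tolist(),round(float(t),3)
E
python3 - <<'E'
from h import *
p=get_image("top");P=cloud(p);z=P[...,2]
hsv=cv2.cvtColor(p["img"],cv2.COLOR_BGR2HSV)
for n,x,y in(("red",.588,.06),("yellow",.5,-.002),("blue",.57,-.083)):
    m=near(P,x,y,.04)&(z>.122);q=P[m];(c,r)=cv2.minEnclosingCircle(q[:,:2].astype(np.float32))
    print(n,m.sum(),q.mean(0).round(4),np.median(q[:,2]).round(4),np.round(c,4),round(r,4))
m=near(P,.584,-.012,.03)&(z>.043);q=P[m];print("nut",m.sum(),q.mean(0).round(4),cv2.minEnclosingCircle(q[:,:2].astype(np.float32)))
m=near(P,.454,-.338,.18)&(z>.007)&(z<.03)&(hsv[...,1]<150)&(hsv[...,2]>150);q=P[m];print("board",m.sum(),np.median(q[:,2]),cv2.minAreaRect((q[:,:2]*1000).astype(np.float32)))
m=near(P,.44,.347,.06)&(hsv[...,2]>130)&(hsv[...,1]<60);q=P[m];print("ring",m.sum(),np.median(q[:,2]),cv2.minEnclosingCircle(q[:,:2].astype(np.float32)),q.mean(0))
m=near(P,.54,-.01,.15)&(z>.033)&(z<.06)&~near(P,.588,.06,.035)&~near(P,.5,-.002,.035)&~near(P,.57,-.083,.035)&~near(P,.584,-.012,.03);q=P[m];print("backwall",m.sum(),cv2.minAreaRect((q[:,:2]*1000).astype(np.float32)),np.median(q,0))
m=near(P,.5,-.01,.2)&(z>-.001)&(z<.012)&(hsv[...,1]<50)&(hsv[...,2]>150);print("floor z",np.median(z[m]))
for n,h0,h1,x,y in(("red",170,8,.5,-.002),("yellow",20,35,.588,.06),("blue",100,120,.57,-.083)):
    h=hsv[...,0];m=((h>h0)|(h<h1) if h0>h1 else (h>h0)&(h<h1))&(hsv[...,1]>120)&near(P,x,y,.065)&(z<.013);q=P[m]
    r=cv2.minAreaRect((q[:,:2]*1000).astype(np.float32));print("plate",n,m.sum(),r,np.median(q[:,2]))
print(go([.5,0,.25],np.pi/2))
im=cv2.resize(p["img"][150:280,210:350],None,fx=4,fy=4);cv2.imwrite("pics/crop.png",im)
E
```

```text
red 259 [0.5952 0.061  0.1367] 0.1369 [0.5955 0.0611] 0.0191
yellow 257 [ 0.505  -0.0046  0.1365] 0.1367 [ 0.5067 -0.0055] 0.0203
blue 264 [ 0.5809 -0.0871  0.1362] 0.1366 [ 0.5803 -0.0873] 0.0201
nut 88 [ 0.5878 -0.0158  0.0537] ((0.5883896350860596, -0.015531331300735474), 0.011970262043178082)
board 9499 0.012079842045760516 ((460.44085693359375, -339.4214782714844), (232.70591735839844, 232.50379943847656), 87.43871307373047)
ring 125 0.006271851946667774 ((0.4429021179676056, 0.34873706102371216), 0.040781665593385696) [0.44286757 0.34861238 0.00610219]
backwall 197 ((634.2650756835938, -20.32935333251953), (173.18775939941406, 62.46564483642578), 83.24067687988281) [ 0.6620368  -0.02433806  0.04380211]
floor z 0.00413862309827187
plate red 426 ((506.48651123046875, -6.675556182861328), (73.29704284667969, 73.09913635253906), 83.52408599853516) 0.006959091753167793
plate yellow 407 ((594.5601806640625, 62.34637451171875), (76.82493591308594, 74.7137222290039), 82.58436584472656) 0.006931916927152444
plate blue 337 ((576.5868530273438, -92.91458892822266), (72.25679016113281, 71.45663452148438), 84.16004180908203) 0.0071015559644283435
([-447.9, -427.7, -18.7], -0.461)
```

View pics/crop.png

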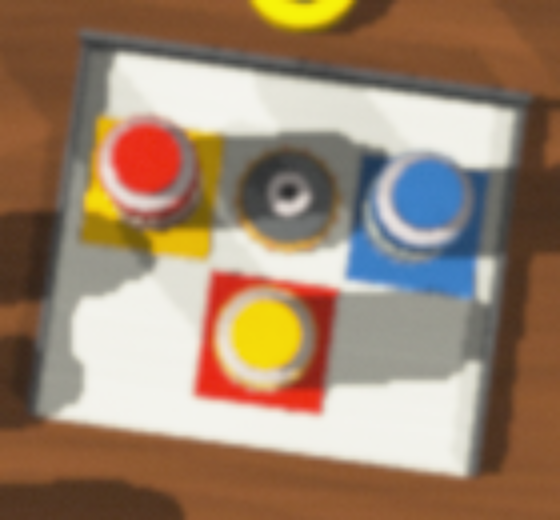

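Crop: red cap (146,158) on the yellow plate, yellow cap (265,335) on the red plate, blue cap (430,195) on the blue plate, and nut (290,190). Heights and sizes match the description: cap top 137 mm, nut top 54 mm, board 232 mm. The rack is turned about -7°.

```bash
python3 - <<'E'
from h import *
print(go([.5055,-.005,.23],1.449))
E
```

```text
([-455.0, -429.7, 1.3], -0.339)
```

Request:
apply_moves(
  travel=[
    [-455,-430,0],
    [-455,-430,0],
    [-455,-430,0],
    [-455,-430,0],
    [-455,-430,0],
    [-455,-430,0],
    [-455,-430,0],
    [-455,-430,0],
    [-455,-430,0],
    [-455,-430,0],
    [-455,-430,0],
    [-455,-430,0],
  ],
  yaw=[-0.339,-0.339,-0.339,-0.339,-0.339,-0.339,-0.339,-0.339,-0.339,-0.339,-0.339,-0.339],
  fingers=85,
  force=40,
)

```text
clock: 2.35
tool_pos: [0.4964, 0.0182, 0.2317]
orientation: [0.001, 0.061, 0.998, 0.0]
force: [0.5, 0.3, -0.1]
gripper_width: 0.0853
gripper_force: 0.0
```

```bash
python3 - <<'E'
from h import *
print(sense()["tool_pos"],sense()["clock"],go([.5055,-.005,.23],1.449))
E
```

```text
[0.4963984  0.01818247 0.23170822] 2.35 ([-11.9, -21.9, 1.7], -0.0)
```

Request:
apply_moves(
  travel=[
    [-12,-22,0],
    [-12,-22,0],
    [-12,-22,40],
    [-12,-22,80],
    [-12,-22,120],
    [-12,-22,140],
    [-12,-22,154],
    [-12,-22,154],
  ],
  yaw=[0,0,0,0,0,0,0,0],
)

```text
clock: 3.15
tool_pos: [0.5038, -0.0021, 0.0757]
orientation: [-0.002, 0.06, 0.998, 0.0]
force: [-0.3, 1.1, 0.4]
gripper_width: 0.0852
gripper_force: 0.0
```

Request:
apply_moves(
  travel=[
    [0,0,0],
    [0,0,0],
    [0,0,0],
    [0,0,0],
    [0,0,0],
    [0,0,0],
  ],
  yaw=[0,0,0,0,0,0],
  fingers=40,
  force=40,
)

```text
clock: 3.75
tool_pos: [0.5068, -0.0034, 0.0793]
orientation: [0.002, 0.061, 0.998, -0.0]
force: [-0.1, -0.1, 6.1]
gripper_width: 0.0532
gripper_force: 41.7
```

Request:
apply_moves(
  travel=[
    [0,0,-20],
    [0,0,-60],
    [0,0,-100],
    [0,0,-140],
    [0,0,-165],
    [0,0,-165],
  ],
  yaw=[0,0,0,0,0,0],
)

```text
clock: 4.35
tool_pos: [0.5074, -0.0035, 0.2467]
orientation: [0.004, 0.061, 0.998, -0.001]
force: [-1.0, -0.2, -1.7]
gripper_width: 0.0532
gripper_force: 43.2
```

```bash
python3 - <<'E'
from h import *
s=sense();print(s["tool_pos"],s["force"],s["gripper_width"],go([.4,-.4,.24]))
E
```

```text
[ 0.50735434 -0.00345647  0.24670873] [-1.00526345 -0.22881899 -1.70560031] 0.05316847197796724 ([58.4, -406.6, 6.5], 0.0)
```

Request:
apply_moves(
  travel=[
    [6,-40,0],
    [12,-80,0],
    [17,-120,0],
    [23,-160,0],
    [29,-200,0],
    [35,-240,0],
    [40,-280,0],
    [46,-320,0],
    [52,-360,0],
    [58,-390,0],
    [58,-407,0],
    [58,-407,0],
  ],
  yaw=[0,0,0,0,0,0,0,0,0,0,0,0],
)

```text
clock: 5.55
tool_pos: [0.3972, -0.4008, 0.2401]
orientation: [-0.001, 0.062, 0.998, 0.001]
force: [-0.2, 0.0, -2.5]
gripper_width: 0.0533
gripper_force: 43.3
```

```bash
python3 - <<'E'
from h import *
s=sense();print(s["tool_pos"],s["force"],s["gripper_width"],go([.4,-.4,.084]))
p=get_image("scene");P=cloud(p);m=near(P,.4,-.4,.05)&(P[...,2]>.1)&(p["img"][...,0]<120)&(p["img"][...,2]>120);z=P[m][:,2]
m=near(P,.4,-.4,.04)&(P[...,2]>.05);print("lowest z held",np.sort(P[m][:,2])[:40:5])
E
```

```text
[ 0.39723979 -0.40076744  0.24010568] [-0.1969036   0.0428487  -2.45121181] 0.05328459584686414 ([-3.0, 0.7, 156.1], 0.0)
lowest z held [0.16757768 0.16865282 0.16933065 0.16988944 0.17080718 0.17125843
 0.17158556 0.17191176]
```

Request:
apply_moves(
  travel=[
    [0,0,40],
    [0,0,80],
    [0,0,115],
    [0,0,140],
    [0,0,150],
    [0,0,155],
    [0,0,158],
    [0,0,158],
    [0,0,158],
  ],
  yaw=[0,0,0,0,0,0,0,0,0],
)

```text
clock: 6.5
tool_pos: [0.3988, -0.4007, 0.0857]
orientation: [0.001, 0.061, 0.998, -0.001]
force: [-0.1, -0.4, -2.7]
gripper_width: 0.053
gripper_force: 43.4
```

Request:
apply_moves(
  travel=[
    [0,0,1],
    [0,0,2],
    [0,0,3],
    [0,0,3],
  ],
  yaw=[0,0,0,0],
)

```text
clock: 6.9
tool_pos: [0.3991, -0.4011, 0.0842]
orientation: [0.001, 0.061, 0.998, -0.001]
force: [-1.8, 3.0, 11.4]
gripper_width: 0.0528
gripper_force: 44.0
```

Request:
apply_moves(
  travel=[
    [0,0,0],
    [0,0,0],
    [0,0,0],
    [0,0,0],
    [0,0,-30],
    [0,0,-70],
    [0,0,-110],
    [0,0,-150],
    [0,0,-160],
    [0,0,-160],
  ],
  yaw=[0,0,0,0,0,0,0,0,0,0],
  fingers=85,
)

```text
clock: 7.9
tool_pos: [0.3988, -0.4009, 0.2434]
orientation: [0.001, 0.061, 0.998, -0.002]
force: [1.0, 0.3, -0.8]
gripper_width: 0.0848
gripper_force: 0.0
```

```bash
python3 - <<'E'
from h import *
s=sense();print(s["tool_pos"],s["gripper_width"],go([.5805,-.0875,.24]))
p=get_image("top");P=cloud(p);z=P[...,2]
for n,x,y in(("blue",.58,-.087),("yellow",.4,-.4)):
    m=near(P,x,y,.04)&(z>.12)&(z<.16);q=P[m];print(n,m.sum(),q.mean(0).round(4))
E
```

```text
[ 0.39880842 -0.40087157  0.24344424] 0.08479411402735507 ([-142.3, 333.1, 2.7], 0.0)
blue 270 [ 0.5808 -0.087   0.1359]
yellow 155 [ 0.3987 -0.3924  0.1271]
```

Request:
apply_moves(
  travel=[
    [-20,46,0],
    [-40,93,0],
    [-60,139,0],
    [-80,186,0],
    [-99,232,0],
    [-119,279,0],
    [-135,315,0],
    [-142,333,0],
    [-142,333,0],
    [-142,333,0],
  ],
  yaw=[0,0,0,0,0,0,0,0,0,0],
)

```text
clock: 8.95
tool_pos: [0.5785, -0.0865, 0.2389]
orientation: [-0.002, 0.061, 0.998, 0.0]
force: [-0.0, -1.0, -0.1]
gripper_width: 0.0853
gripper_force: 0.0
```

```bash
python3 - <<'E'
from h import *
s=sense();print(s["tool_pos"],s["gripper_width"],go([.5805,-.0872,.078]))
E
```

```text
[ 0.57852646 -0.08647752  0.23885922] 0.0853123347582431 ([-2.7, -0.6, 160.8], 0.0)
```

Request:
apply_moves(
  travel=[
    [0,0,40],
    [0,0,80],
    [0,0,120],
    [0,0,150],
    [0,0,163],
    [0,0,163],
    [0,0,163],
  ],
  yaw=[0,0,0,0,0,0,0],
)

```text
clock: 9.65
tool_pos: [0.5803, -0.0876, 0.0795]
orientation: [0.001, 0.061, 0.998, -0.0]
force: [-0.3, -0.5, 0.5]
gripper_width: 0.0846
gripper_force: 0.0
```

Request:
apply_moves(
  travel=[
    [0,0,0],
    [0,0,0],
    [0,0,0],
    [0,0,0],
    [0,0,0],
    [0,0,-20],
    [0,0,-60],
    [0,0,-100],
    [0,0,-140],
    [0,0,-165],
    [0,0,-165],
    [0,0,-165],
  ],
  yaw=[0,0,0,0,0,0,0,0,0,0,0,0],
  fingers=40,
)

```text
clock: 10.85
tool_pos: [0.5789, -0.0863, 0.2419]
orientation: [-0.001, 0.061, 0.998, 0.0]
force: [0.3, -0.5, -4.3]
gripper_width: 0.0529
gripper_force: 43.4
```

```bash
python3 - <<'E'
from h import *
s=sense();print(s["tool_pos"],s["force"],s["gripper_width"],go([.4,-.285,.24]))
E
```

```text
[ 0.57892677 -0.08631531  0.24190522] [ 0.3078247  -0.49180292 -4.34064263] 0.05291786865975026 ([153.5, -218.9, 2.1], 0.0)
```

Request:
apply_moves(
  travel=[
    [26,-37,0],
    [52,-75,0],
    [78,-112,0],
    [104,-149,0],
    [130,-186,0],
    [147,-210,0],
    [153,-219,0],
    [153,-219,0],
    [153,-219,0],
  ],
  yaw=[0,0,0,0,0,0,0,0,0],
)

```text
clock: 11.75
tool_pos: [0.4012, -0.2844, 0.2418]
orientation: [-0.001, 0.061, 0.998, 0.001]
force: [0.3, -0.6, -3.4]
gripper_width: 0.0531
gripper_force: 43.6
```

Request:
apply_moves(
  travel=[
    [0,0,40],
    [0,0,80],
    [0,0,115],
    [0,0,140],
    [0,0,150],
    [0,0,156],
    [0,0,159],
    [0,0,160],
    [0,0,160],
  ],
  yaw=[0,0,0,0,0,0,0,0,0],
)

```text
clock: 12.65
tool_pos: [0.4023, -0.2859, 0.0852]
orientation: [0.001, 0.061, 0.998, -0.0]
force: [-0.8, 3.6, 4.5]
gripper_width: 0.0531
gripper_force: 44.1
```

Contact. Release, rise, then go to red at (0.5955, 0.061).

Request:
apply_moves(
  travel=[
    [0,0,0],
    [0,0,0],
    [0,0,0],
    [0,0,0],
    [0,0,-30],
    [0,0,-70],
    [0,0,-110],
    [0,0,-150],
    [0,0,-160],
    [0,0,-160],
  ],
  yaw=[0,0,0,0,0,0,0,0,0,0],
  fingers=85,
)

```text
clock: 13.65
tool_pos: [0.4019, -0.2864, 0.2454]
orientation: [0.002, 0.061, 0.998, -0.002]
force: [0.5, 0.0, 0.0]
gripper_width: 0.0849
gripper_force: 0.0
```

```bash
python3 - <<'E'
from h import *
s=sense();print(s["tool_pos"],s["gripper_width"],go([.5953,.061,.24]))
E
```

```text
[ 0.40187396 -0.28639648  0.24537005] 0.08487563654132504 ([-149.8, 368.3, 4.7], 0.0)
```

Request:
apply_moves(
  travel=[
    [-18,45,0],
    [-36,90,0],
    [-54,135,0],
    [-73,180,0],
    [-91,225,0],
    [-110,270,0],
    [-128,315,0],
    [-145,355,0],
    [-150,368,0],
    [-150,368,0],
    [-150,368,0],
  ],
  yaw=[0,0,0,0,0,0,0,0,0,0,0],
)

```text
clock: 14.75
tool_pos: [0.5938, 0.0608, 0.2417]
orientation: [-0.001, 0.061, 0.998, -0.0]
force: [0.5, 0.2, -0.0]
gripper_width: 0.0852
gripper_force: 0.0
```

```bash
python3 - <<'E'
from h import *
s=sense();print(s["tool_pos"],s["gripper_width"],go([.5953,.061,.078]))
E
```

```text
[0.59378582 0.06080139 0.2416579 ] 0.08517337746331591 ([-1.9, 0.5, 163.7], 0.0)
```

Request:
apply_moves(
  travel=[
    [0,0,40],
    [0,0,80],
    [0,0,120],
    [0,0,150],
    [0,0,163],
    [0,0,163],
    [0,0,163],
  ],
  yaw=[0,0,0,0,0,0,0],
)

```text
clock: 15.45
tool_pos: [0.5956, 0.0607, 0.0818]
orientation: [0.001, 0.061, 0.998, -0.0]
force: [1.1, 0.1, 0.7]
gripper_width: 0.0851
gripper_force: 0.0
```

Request:
apply_moves(
  travel=[
    [0,0,0],
    [0,0,0],
    [0,0,0],
    [0,0,0],
    [0,0,0],
    [0,0,-20],
    [0,0,-60],
    [0,0,-100],
    [0,0,-140],
    [0,0,-165],
    [0,0,-165],
    [0,0,-165],
  ],
  yaw=[0,0,0,0,0,0,0,0,0,0,0,0],
  fingers=40,
)

```text
clock: 16.65
tool_pos: [0.5941, 0.0618, 0.244]
orientation: [-0.001, 0.061, 0.998, 0.0]
force: [-0.6, -0.4, -4.1]
gripper_width: 0.0526
gripper_force: 43.3
```

```bash
python3 - <<'E'
from h import *
s=sense();print(s["tool_pos"],s["force"],s["gripper_width"],go([.515,-.345,.24]))
E
```

```text
[0.59406388 0.06175045 0.24400741] [-0.57915537 -0.37044057 -4.05178367] 0.05262725339112999 ([29.1, -413.3, 4.0], 0.0)
```

Request:
apply_moves(
  travel=[
    [3,-40,0],
    [6,-80,0],
    [9,-120,0],
    [11,-160,0],
    [14,-200,0],
    [17,-240,0],
    [20,-280,0],
    [23,-320,0],
    [26,-360,0],
    [28,-395,0],
    [29,-413,0],
    [29,-413,0],
  ],
  yaw=[0,0,0,0,0,0,0,0,0,0,0,0],
)

```text
clock: 17.85
tool_pos: [0.5143, -0.346, 0.2423]
orientation: [-0.002, 0.062, 0.998, 0.001]
force: [-0.8, 0.3, -2.7]
gripper_width: 0.053
gripper_force: 43.6
```

Request:
apply_moves(
  travel=[
    [0,0,0],
    [0,0,40],
    [0,0,80],
    [0,0,115],
    [0,0,140],
    [0,0,150],
    [0,0,156],
    [0,0,159],
    [0,0,160],
    [0,0,160],
  ],
  yaw=[0,0,0,0,0,0,0,0,0,0],
)

```text
clock: 18.85
tool_pos: [0.5168, -0.3452, 0.0873]
orientation: [0.001, 0.061, 0.998, -0.001]
force: [0.2, 2.0, 3.3]
gripper_width: 0.0527
gripper_force: 44.1
```

Touching the board. Release, rise and move clear, then measure.

Request:
apply_moves(
  travel=[
    [0,0,0],
    [0,0,0],
    [0,0,0],
    [0,0,0],
    [0,0,-30],
    [0,0,-70],
    [0,0,-110],
    [0,0,-150],
    [0,45,-160],
    [0,95,-160],
    [0,145,-160],
    [0,180,-160],
  ],
  yaw=[0,0,0,0,0,0,0,0,0,0,0,0],
  fingers=85,
)

```text
clock: 20.05
tool_pos: [0.5376, -0.1637, 0.2455]
orientation: [0.0, 0.06, 0.998, 0.0]
force: [-0.4, 0.7, -0.6]
gripper_width: 0.0851
gripper_force: 0.0
```

```bash
python3 - <<'E'
from h import *
p=get_image("top");P=cloud(p);z=P[...,2];cv2.imwrite("pics/top1.png",p["img"])
hsv=cv2.cvtColor(p["img"],cv2.COLOR_BGR2HSV)
for n,x,y in(("yellow",.4,-.4),("blue",.4,-.285),("red",.515,-.345)):
    m=near(P,x,y,.05)&(z>.128)&(z<.15);q=P[m];print(n,m.sum(),q.mean(0).round(4),cv2.minEnclosingCircle(q[:,:2].astype(np.float32)))
m=near(P,.588,-.0155,.03)&(z>.045)&(z<.07);q=P[m];print("nut",m.sum(),q.mean(0).round(4),cv2.minEnclosingCircle(q[:,:2].astype(np.float32)))
for n,h0,h1,x,y in(("red",170,8,.5065,-.006),("yellow",20,35,.595,.062),("blue",100,120,.5785,-.091)):
    h=hsv[...,0];m=((h>h0)|(h<h1) if h0>h1 else (h>h0)&(h<h1))&(hsv[...,1]>120)&near(P,x,y,.065)&(z<.013);q=P[m]
    print("plate",n,m.sum(),cv2.minAreaRect((q[:,:2]*1000).astype(np.float32)),q.mean(0).round(4))
s=sense();print(s["tool_pos"],go([.588,-.0155,.2]))
E
```

```text
yellow 292 [ 0.3979 -0.3999  0.141 ] ((0.39764171838760376, -0.40169382095336914), 0.019651154056191444)
blue 273 [ 0.4042 -0.2852  0.1413] ((0.40478548407554626, -0.2852618098258972), 0.019405590370297432)
red 266 [ 0.5164 -0.344   0.1415] ((0.5170440673828125, -0.34465163946151733), 0.01915782317519188)
nut 86 [ 0.5879 -0.0157  0.0538] ((0.5884336829185486, -0.015454716980457306), 0.011892478913068771)
plate red 970 ((506.56280517578125, -6.766529083251953), (73.24700927734375, 72.24176788330078), 83.01880645751953) [ 0.5065 -0.0068  0.0069]
plate yellow 1003 ((594.13720703125, 62.241432189941406), (76.05928802490234, 75.02668762207031), 83.4524154663086) [0.5948 0.0626 0.007 ]
plate blue 841 ((577.6806640625, -92.78115844726562), (72.23636627197266, 70.60636901855469), 84.19190979003906) [ 0.5778 -0.0907  0.0069]
[ 0.53795933 -0.15974249  0.24535429] ([-32.8, 149.0, 45.8], 0.0)
```

View pics/top1.png

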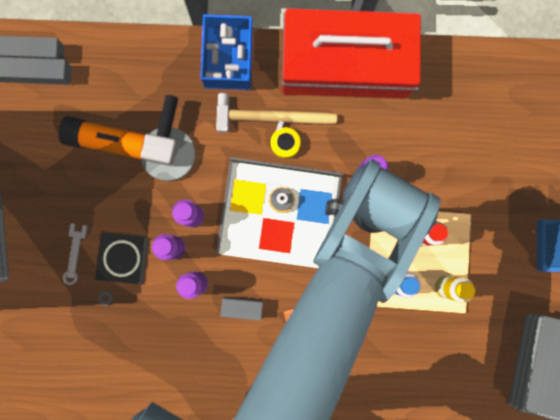

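All three cans stand upright on the board: red (437,233), blue (408,285), yellow (457,289). The brush is untouched at (283,198). Now the brush.

Request:
apply_moves(
  travel=[
    [-10,45,0],
    [-20,90,0],
    [-30,135,0],
    [-33,149,40],
    [-33,149,85],
    [-33,149,130],
    [-33,149,145],
    [-33,149,145],
    [-33,149,145],
  ],
  yaw=[0,0,0,0,0,0,0,0,0],
  fingers=60,
)

```text
clock: 21.0
tool_pos: [0.5899, -0.0229, 0.1023]
orientation: [0.002, 0.061, 0.998, -0.0]
force: [0.5, -0.6, 0.4]
gripper_width: 0.0601
gripper_force: 0.0
```

```bash
python3 - <<'E'
from h import *
s=sense();print(s["tool_pos"],s["gripper_width"],go([.588,-.0155,.037]))
p=get_image("wrist");print(p["camera_matrix"],p["mount"]);cv2.imwrite("pics/w1.png",p["img"])
E
```

```text
[ 0.58993459 -0.02294064  0.102325  ] 0.06006149899837862 ([3.0, 7.2, 65.3], 0.0)
[[325.1922621    0.         277.31971882]
 [  0.         325.1922621  213.54129939]
 [  0.           0.           1.        ]] [[ 5.69168389e-04 -9.49514189e-01 -3.13723574e-01  7.99532116e-02]
 [ 9.99999730e-01  3.94358173e-04  6.20672371e-04  1.51499002e-04]
 [-4.65617768e-04 -3.13723842e-01  9.49514157e-01 -1.42919311e-01]
 [ 0.00000000e+00  0.00000000e+00  0.00000000e+00  1.00000000e+00]]
```

View pics/w1.png

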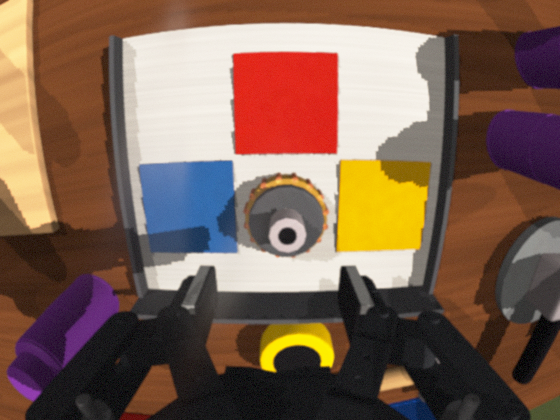

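The nut is at (287,233), about 6–7 mm to tool +y. That agrees with the computed offset.

Request:
apply_moves(
  travel=[
    [2,7,0],
    [2,7,25],
    [2,7,45],
    [2,7,58],
    [2,7,65],
    [2,7,65],
    [2,7,65],
  ],
  yaw=[0,0,0,0,0,0,0],
)

```text
clock: 21.75
tool_pos: [0.5882, -0.0152, 0.0363]
orientation: [0.001, 0.061, 0.998, -0.0]
force: [-0.7, -0.5, -0.0]
gripper_width: 0.0601
gripper_force: 0.0
```

Request:
apply_moves(
  travel=[
    [0,0,0],
    [0,0,0],
    [0,0,0],
    [0,0,0],
    [0,0,0],
    [0,0,0],
  ],
  yaw=[0,0,0,0,0,0],
  fingers=10,
  force=50,
)

```text
clock: 22.35
tool_pos: [0.5881, -0.0152, 0.0363]
orientation: [0.001, 0.061, 0.998, -0.0]
force: [-1.6, 0.1, 5.3]
gripper_width: 0.022
gripper_force: 49.2
```

Request:
apply_moves(
  travel=[
    [0,0,-10],
    [0,0,-30],
    [0,0,-65],
    [0,0,-105],
    [0,0,-150],
    [0,0,-185],
    [0,0,-200],
    [0,0,-200],
    [0,0,-200],
  ],
  yaw=[0,0,0,0,0,0,0,0,0],
)

```text
clock: 23.25
tool_pos: [0.5862, -0.0149, 0.233]
orientation: [-0.002, 0.061, 0.998, 0.0]
force: [-0.0, -0.7, -2.6]
gripper_width: 0.0217
gripper_force: 49.1
```

```bash
python3 - <<'E'
from h import *
s=sense();print(s["tool_pos"],s["force"],s["gripper_width"],go([.443,.3487,.236]))
E
```

```text
[ 0.58621513 -0.01488336  0.23299477] [-0.04586553 -0.68422605 -2.58517026] 0.021698358919174807 ([186.3, 343.5, -2.2], 0.0)
```

Request:
apply_moves(
  travel=[
    [19,35,0],
    [38,70,0],
    [57,105,0],
    [76,140,0],
    [95,175,0],
    [114,210,0],
    [133,245,0],
    [152,280,0],
    [171,315,0],
    [182,336,0],
    [186,343,0],
    [186,343,0],
  ],
  yaw=[0,0,0,0,0,0,0,0,0,0,0,0],
)

```text
clock: 24.45
tool_pos: [0.443, 0.348, 0.2327]
orientation: [-0.002, 0.06, 0.998, -0.001]
force: [0.4, -0.1, -2.1]
gripper_width: 0.0217
gripper_force: 49.3
```

```bash
python3 - <<'E'
from h import *
s=sense();print(s["tool_pos"],s["force"],s["gripper_width"],go([.443,.3487,.038]))
E
```

```text
[0.44301867 0.34796663 0.23270168] [ 0.40222982 -0.12032537 -2.05957604] 0.021739073178405198 ([-0.6, 1.3, 194.7], 0.0)
```

Request:
apply_moves(
  travel=[
    [0,0,40],
    [0,0,80],
    [0,0,120],
    [0,0,155],
    [0,0,175],
    [0,0,186],
    [0,0,192],
    [0,0,195],
    [0,0,197],
    [0,0,197],
  ],
  yaw=[0,0,0,0,0,0,0,0,0,0],
)

```text
clock: 25.45
tool_pos: [0.4451, 0.3482, 0.0392]
orientation: [0.001, 0.061, 0.998, 0.0]
force: [-1.1, 0.3, -1.7]
gripper_width: 0.022
gripper_force: 49.3
```

Request:
apply_moves(
  travel=[
    [0,0,1],
    [0,0,1],
    [0,0,1],
  ],
  yaw=[0,0,0],
)

```text
clock: 25.75
tool_pos: [0.4451, 0.3484, 0.0383]
orientation: [0.001, 0.061, 0.998, 0.0]
force: [0.3, 0.1, 3.0]
gripper_width: 0.0217
gripper_force: 49.8
```

Contact. Release and rise.

Request:
apply_moves(
  travel=[
    [0,0,0],
    [0,0,0],
    [0,0,0],
    [0,0,0],
    [0,0,-15],
    [0,0,-50],
    [0,0,-100],
    [0,0,-150],
    [0,0,-200],
    [0,0,-205],
  ],
  yaw=[0,0,0,0,0,0,0,0,0,0],
  fingers=70,
)

```text
clock: 26.75
tool_pos: [0.4478, 0.3498, 0.2522]
orientation: [0.007, 0.061, 0.998, 0.004]
force: [0.4, 0.0, 1.0]
gripper_width: 0.0701
gripper_force: 0.0
```

Request:
apply_moves(
  travel=[
    [0,-45,0],
    [0,-95,0],
    [0,-145,0],
    [0,-195,0],
    [0,-245,0],
    [0,-245,0],
    [0,-245,0],
  ],
  yaw=[0,0,0,0,0,0,0],
  fingers=85,
  force=40,
)

```text
clock: 27.45
tool_pos: [0.4147, 0.1039, 0.2429]
orientation: [0.001, 0.062, 0.998, 0.0]
force: [-0.7, -0.0, -1.2]
gripper_width: 0.085
gripper_force: 0.0
```

```bash
python3 - <<'E'
from h import *
p=get_image("top");P=cloud(p);z=P[...,2];cv2.imwrite("pics/top2.png",p["img"])
hsv=cv2.cvtColor(p["img"],cv2.COLOR_BGR2HSV)
m=near(P,.443,.3487,.04)&(z>.045)&(z<.08);q=P[m];print("nut",m.sum(),q.mean(0).round(4),cv2.minEnclosingCircle(q[:,:2].astype(np.float32)))
m=near(P,.5785,-.091,.065)&(z<.013)&(hsv[...,1]>120)&(hsv[...,0]>100)&(hsv[...,0]<120);q=P[m];print("blue",m.sum(),cv2.minAreaRect((q[:,:2]*1000).astype(np.float32)),q.mean(0))
for n,x,y in(("yellow",.398,-.4),("blue",.404,-.285),("red",.516,-.344)):
    m=near(P,x,y,.05)&(z>.128)&(z<.15);q=P[m];print(n,m.sum(),q.mean(0).round(4))
s=sense();print(s["tool_pos"],go([.404,-.2852,.24]))
E
```

```text
nut 103 [0.4456 0.3474 0.0555] ((0.44577303528785706, 0.34804198145866394), 0.012061617337167263)
blue 902 ((577.553466796875, -93.69419860839844), (72.2247085571289, 70.77448272705078), 83.56120300292969) [ 0.57739389 -0.09332449  0.00686747]
yellow 292 [ 0.3981 -0.3999  0.1408]
blue 283 [ 0.4043 -0.2847  0.1413]
red 283 [ 0.5169 -0.3433  0.1408]
[0.41473003 0.10482419 0.24283176] ([-37.0, -388.4, 2.7], 0.0)
```

View pics/top2.png

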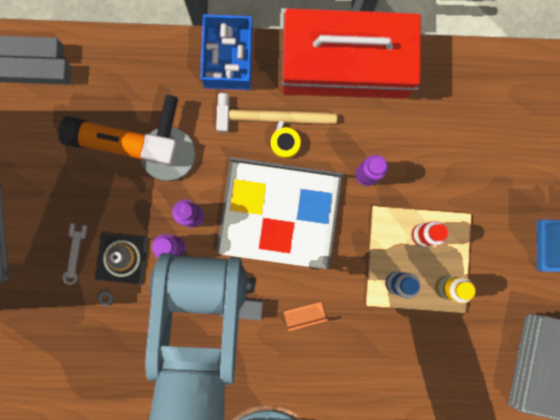

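The top view shows the brush nut up inside the ring at (121,258), 3 mm off centre. The cans are still on the board: red (432,234), blue (404,285), yellow (459,290). The plates are free. Cans back now, starting with blue.

Request:
apply_moves(
  travel=[
    [-4,-45,0],
    [-9,-90,0],
    [-13,-135,0],
    [-17,-180,0],
    [-21,-225,0],
    [-26,-270,0],
    [-30,-315,0],
    [-34,-355,0],
    [-37,-388,0],
    [-37,-388,0],
    [-37,-388,0],
  ],
  yaw=[0,0,0,0,0,0,0,0,0,0,0],
)

```text
clock: 28.6
tool_pos: [0.4051, -0.284, 0.242]
orientation: [-0.0, 0.06, 0.998, 0.001]
force: [0.3, 0.3, 0.4]
gripper_width: 0.0849
gripper_force: 0.0
```

```bash
python3 - <<'E'
from h import *
s=sense();print(s["tool_pos"],s["gripper_width"],go([.4043,-.285,.084],1.449))
E
```

```text
[ 0.40505926 -0.28395266  0.24199101] 0.0848884767728514 ([0.5, -1.3, 158.0], 0.001)
```

Request:
apply_moves(
  travel=[
    [0,-1,40],
    [0,-1,80],
    [0,-1,120],
    [0,-1,148],
    [0,-1,158],
    [0,-1,158],
    [0,-1,158],
  ],
  yaw=[0,0,0,0,0,0,0],
)

```text
clock: 29.3
tool_pos: [0.4053, -0.286, 0.0859]
orientation: [0.001, 0.06, 0.998, -0.001]
force: [0.3, -0.0, -0.0]
gripper_width: 0.0848
gripper_force: 0.0
```

Request:
apply_moves(
  travel=[
    [0,0,0],
    [0,0,0],
    [0,0,0],
    [0,0,0],
    [0,0,0],
    [0,0,-20],
    [0,0,-60],
    [0,0,-100],
    [0,0,-140],
    [0,0,-160],
    [0,0,-160],
    [0,0,-160],
  ],
  yaw=[0,0,0,0,0,0,0,0,0,0,0,0],
  fingers=40,
)

```text
clock: 30.5
tool_pos: [0.4035, -0.2853, 0.2429]
orientation: [-0.001, 0.061, 0.998, 0.001]
force: [0.0, 0.3, -4.1]
gripper_width: 0.0528
gripper_force: 43.8
```

```bash
python3 - <<'E'
from h import *
s=sense();print(s["tool_pos"],s["force"],s["gripper_width"],go([.578,-.0932,.24]))
E
```

```text
[ 0.40353533 -0.28526784  0.24288142] [ 0.00542225  0.29498715 -4.09939358] 0.05277858638159043 ([-149.8, 211.9, 2.9], 0.0)
```

Request:
apply_moves(
  travel=[
    [-25,35,0],
    [-50,71,0],
    [-75,106,0],
    [-100,141,0],
    [-125,177,0],
    [-144,204,0],
    [-150,212,0],
    [-150,212,0],
    [-150,212,0],
  ],
  yaw=[0,0,0,0,0,0,0,0,0],
)

```text
clock: 31.4
tool_pos: [0.5776, -0.0941, 0.2425]
orientation: [-0.002, 0.061, 0.998, 0.0]
force: [-0.3, -0.3, -3.4]
gripper_width: 0.053
gripper_force: 44.1
```

Request:
apply_moves(
  travel=[
    [0,0,40],
    [0,0,80],
    [0,0,118],
    [0,0,145],
    [0,0,156],
    [0,0,162],
    [0,0,164],
    [0,0,165],
    [0,0,165],
  ],
  yaw=[0,0,0,0,0,0,0,0,0],
)

```text
clock: 32.3
tool_pos: [0.5799, -0.0942, 0.081]
orientation: [0.002, 0.061, 0.998, -0.001]
force: [-0.7, -0.1, -1.0]
gripper_width: 0.0528
gripper_force: 44.3
```

Barely touching (−1.0 N of about −4). One more millimetre, then release and rise.

Request:
apply_moves(
  travel=[
    [0,0,1],
    [0,0,1],
    [0,0,1],
  ],
  yaw=[0,0,0],
)

```text
clock: 32.6
tool_pos: [0.5803, -0.0943, 0.081]
orientation: [0.002, 0.061, 0.998, -0.001]
force: [-1.6, -1.4, 6.7]
gripper_width: 0.053
gripper_force: 45.2
```

Request:
apply_moves(
  travel=[
    [0,0,0],
    [0,0,0],
    [0,0,0],
    [0,0,0],
    [0,0,-30],
    [0,0,-70],
    [0,0,-110],
    [0,0,-150],
    [0,0,-165],
    [0,0,-165],
  ],
  yaw=[0,0,0,0,0,0,0,0,0,0],
  fingers=85,
)

```text
clock: 33.6
tool_pos: [0.5801, -0.0941, 0.246]
orientation: [0.003, 0.061, 0.998, -0.001]
force: [-0.2, 1.2, -0.5]
gripper_width: 0.0852
gripper_force: 0.0
```

```bash
python3 - <<'E'
from h import *
s=sense();print(s["tool_pos"],s["gripper_width"],go([.398,-.4002,.244]))
E
```

```text
[ 0.58009412 -0.09407719  0.24603563] 0.08520589662184816 ([143.6, -326.0, 1.7], 0.0)
```

Request:
apply_moves(
  travel=[
    [20,-45,0],
    [40,-90,0],
    [60,-135,0],
    [79,-180,0],
    [99,-225,0],
    [119,-270,0],
    [136,-310,0],
    [144,-326,0],
    [144,-326,0],
    [144,-326,0],
  ],
  yaw=[0,0,0,0,0,0,0,0,0,0],
)

```text
clock: 34.6
tool_pos: [0.3957, -0.3987, 0.2409]
orientation: [-0.001, 0.061, 0.998, 0.002]
force: [-0.1, -0.1, -0.6]
gripper_width: 0.0852
gripper_force: 0.0
```

```bash
python3 - <<'E'
from h import *
s=sense();print(s["tool_pos"],s["gripper_width"],go([.398,-.4002,.084],1.449))
E
```

```text
[ 0.39566109 -0.39874497  0.24085987] 0.08516288745613368 ([-2.9, -1.7, 156.8], -0.001)
```

Request:
apply_moves(
  travel=[
    [-1,-1,40],
    [-1,-1,80],
    [-1,-1,120],
    [-1,-1,148],
    [-1,-1,158],
    [-1,-1,158],
    [-1,-1,158],
  ],
  yaw=[0,0,0,0,0,0,0],
)

```text
clock: 35.3
tool_pos: [0.3981, -0.4012, 0.0867]
orientation: [0.001, 0.06, 0.998, -0.001]
force: [0.3, -0.3, 0.1]
gripper_width: 0.0848
gripper_force: 0.0
```

Request:
apply_moves(
  travel=[
    [0,0,0],
    [0,0,0],
    [0,0,0],
    [0,0,0],
    [0,0,0],
    [0,0,-20],
    [0,0,-60],
    [0,0,-100],
    [0,0,-140],
    [0,0,-160],
    [0,0,-160],
    [0,0,-160],
  ],
  yaw=[0,0,0,0,0,0,0,0,0,0,0,0],
  fingers=40,
)

```text
clock: 36.5
tool_pos: [0.3966, -0.4003, 0.244]
orientation: [-0.001, 0.061, 0.998, 0.001]
force: [0.8, 0.4, -3.4]
gripper_width: 0.0528
gripper_force: 43.1
```

```bash
python3 - <<'E'
from h import *
s=sense();print(s["tool_pos"],s["force"],s["gripper_width"],go([.5945,.0624,.24]))
E
```

```text
[ 0.39663492 -0.40027904  0.24398693] [ 0.81053623  0.4338069  -3.35350503] 0.05284981949958064 ([-140.1, 483.3, 4.5], 0.0)
```

Request:
apply_moves(
  travel=[
    [-13,45,0],
    [-26,90,0],
    [-39,135,0],
    [-52,180,0],
    [-65,225,0],
    [-78,270,0],
    [-91,315,0],
    [-104,360,0],
    [-117,405,0],
    [-130,450,0],
    [-137,473,0],
    [-140,483,0],
  ],
  yaw=[0,0,0,0,0,0,0,0,0,0,0,0],
)

```text
clock: 37.7
tool_pos: [0.5937, 0.0639, 0.2419]
orientation: [-0.003, 0.059, 0.998, 0.0]
force: [0.2, -0.5, -3.0]
gripper_width: 0.0528
gripper_force: 43.7
```

Request:
apply_moves(
  travel=[
    [0,0,0],
    [0,0,0],
    [0,0,40],
    [0,0,80],
    [0,0,118],
    [0,0,145],
    [0,0,156],
    [0,0,162],
    [0,0,165],
    [0,0,165],
    [0,0,165],
  ],
  yaw=[0,0,0,0,0,0,0,0,0,0,0],
)

```text
clock: 38.8
tool_pos: [0.5962, 0.0612, 0.0822]
orientation: [0.002, 0.061, 0.998, -0.0]
force: [-0.0, -1.1, 0.7]
gripper_width: 0.0532
gripper_force: 43.8
```

Request:
apply_moves(
  travel=[
    [0,0,1],
    [0,0,1],
    [0,0,1],
  ],
  yaw=[0,0,0],
)

```text
clock: 39.1
tool_pos: [0.5967, 0.0612, 0.0821]
orientation: [0.002, 0.061, 0.998, -0.0]
force: [-2.4, -1.7, 7.1]
gripper_width: 0.0528
gripper_force: 44.8
```

Request:
apply_moves(
  travel=[
    [0,0,0],
    [0,0,0],
    [0,0,0],
    [0,0,0],
    [0,0,-30],
    [0,0,-70],
    [0,0,-110],
    [0,0,-150],
    [0,0,-165],
    [0,0,-165],
  ],
  yaw=[0,0,0,0,0,0,0,0,0,0],
  fingers=85,
)

```text
clock: 40.1
tool_pos: [0.5961, 0.0615, 0.247]
orientation: [0.003, 0.061, 0.998, -0.0]
force: [-0.2, 0.8, 0.2]
gripper_width: 0.0846
gripper_force: 0.0
```

```bash
python3 - <<'E'
from h import *
s=sense();print(s["tool_pos"],s["gripper_width"],go([.5168,-.344,.244]))
E
```

```text
[0.59611071 0.06151111 0.24704929] 0.08462859551043855 ([29.5, -412.1, 2.8], 0.0)
```

Request:
apply_moves(
  travel=[
    [3,-45,0],
    [6,-90,0],
    [10,-135,0],
    [13,-180,0],
    [16,-225,0],
    [19,-270,0],
    [22,-315,0],
    [26,-360,0],
    [29,-400,0],
    [29,-412,0],
    [29,-412,0],
    [29,-412,0],
  ],
  yaw=[0,0,0,0,0,0,0,0,0,0,0,0],
)

```text
clock: 41.3
tool_pos: [0.5156, -0.3425, 0.2424]
orientation: [-0.001, 0.061, 0.998, 0.001]
force: [0.3, 0.8, 0.4]
gripper_width: 0.0849
gripper_force: 0.0
```

```bash
python3 - <<'E'
from h import *
s=sense();print(s["tool_pos"],s["gripper_width"],go([.5168,-.344,.084],1.449))
E
```

```text
[ 0.51562477 -0.34246584  0.24241036] 0.08494852577644191 ([-1.7, -1.8, 158.4], 0.0)
```

Request:
apply_moves(
  travel=[
    [0,-1,40],
    [0,-1,80],
    [0,-1,120],
    [0,-1,148],
    [0,-1,158],
    [0,-1,158],
    [0,-1,158],
  ],
  yaw=[0,0,0,0,0,0,0],
)

```text
clock: 42.0
tool_pos: [0.5169, -0.3449, 0.088]
orientation: [0.001, 0.06, 0.998, -0.001]
force: [-0.1, 0.5, 0.5]
gripper_width: 0.0849
gripper_force: 0.0
```

Request:
apply_moves(
  travel=[
    [0,0,0],
    [0,0,0],
    [0,0,0],
    [0,0,0],
    [0,0,0],
    [0,0,-20],
    [0,0,-60],
    [0,0,-100],
    [0,0,-140],
    [0,0,-160],
    [0,0,-160],
    [0,0,-160],
  ],
  yaw=[0,0,0,0,0,0,0,0,0,0,0,0],
  fingers=40,
)

```text
clock: 43.2
tool_pos: [0.5152, -0.3443, 0.2447]
orientation: [-0.001, 0.061, 0.998, 0.001]
force: [0.4, -0.6, -4.1]
gripper_width: 0.0527
gripper_force: 43.4
```

```bash
python3 - <<'E'
from h import *
s=sense();print(s["tool_pos"],s["force"],s["gripper_width"],go([.5065,-.0067,.24]))
E
```

```text
[ 0.51515717 -0.34434866  0.24474449] [ 0.37619358 -0.62883134 -4.1081346 ] 0.05268945818936077 ([49.6, 334.1, 5.3], 0.0)
```

Request:
apply_moves(
  travel=[
    [6,40,0],
    [12,80,0],
    [18,120,0],
    [24,160,0],
    [30,200,0],
    [36,240,0],
    [42,280,0],
    [48,320,0],
    [49,334,0],
    [49,334,0],
    [49,334,0],
  ],
  yaw=[0,0,0,0,0,0,0,0,0,0,0],
)

```text
clock: 44.3
tool_pos: [0.5071, -0.0077, 0.2447]
orientation: [-0.001, 0.061, 0.998, -0.0]
force: [-0.3, -0.5, -2.5]
gripper_width: 0.053
gripper_force: 43.9
```

Request:
apply_moves(
  travel=[
    [0,0,40],
    [0,0,80],
    [0,0,118],
    [0,0,145],
    [0,0,156],
    [0,0,162],
    [0,0,165],
    [0,0,166],
    [0,0,166],
    [0,0,166],
  ],
  yaw=[0,0,0,0,0,0,0,0,0,0],
)

```text
clock: 45.3
tool_pos: [0.51, -0.0085, 0.0833]
orientation: [0.002, 0.061, 0.998, -0.001]
force: [-2.4, -1.1, 6.2]
gripper_width: 0.0527
gripper_force: 44.7
```

Request:
apply_moves(
  travel=[
    [0,0,0],
    [0,0,0],
    [0,0,0],
    [0,0,0],
    [0,0,-30],
    [0,0,-70],
    [0,0,-110],
    [0,0,-150],
    [0,0,-170],
    [0,0,-170],
  ],
  yaw=[0,0,0,0,0,0,0,0,0,0],
  fingers=85,
)

```text
clock: 46.3
tool_pos: [0.5097, -0.0078, 0.2543]
orientation: [0.004, 0.061, 0.998, -0.001]
force: [0.5, 0.4, -0.2]
gripper_width: 0.0848
gripper_force: 0.0
```

Request:
apply_moves(
  travel=[
    [0,-45,0],
    [0,-95,0],
    [0,-145,0],
    [0,-195,0],
    [0,-245,0],
    [0,-260,0],
    [0,-260,0],
  ],
  yaw=[0,0,0,0,0,0,0],
)

```text
clock: 47.0
tool_pos: [0.4752, -0.2667, 0.2485]
orientation: [-0.001, 0.063, 0.998, 0.001]
force: [0.4, -0.1, 0.2]
gripper_width: 0.085
gripper_force: 0.0
```

```bash
python3 - <<'E'
from h import *
p=get_image("top");P=cloud(p);z=P[...,2];cv2.imwrite("pics/top3.png",p["img"])
for n,x,y in(("yellow",.5945,.0624),("blue",.5778,-.0933),("red",.5065,-.0067)):
    m=near(P,x,y,.05)&(z>.126)&(z<.15);q=P[m];c=q.mean(0);print(n,m.sum(),c.round(4),"off",(c[:2]-[x,y]).round(4))
m=near(P,.443,.3487,.04)&(z>.045)&(z<.08);print("nut",P[m].mean(0).round(4))
E
```

```text
yellow 257 [0.5957 0.0607 0.1365] off [ 0.0012 -0.0017]
blue 252 [ 0.5793 -0.0931  0.1366] off [0.0015 0.0002]
red 254 [ 0.5107 -0.0081  0.1368] off [ 0.0042 -0.0014]
nut [0.4455 0.3476 0.0551]
```

View pics/top3.png

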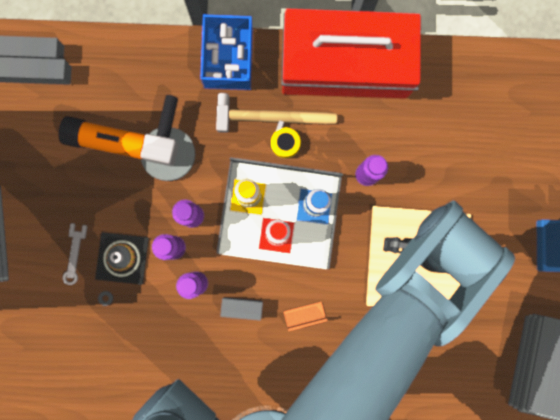

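Each can stands on its own plate, within 5 mm of centre: yellow (246,191), blue (317,203), red (277,234). The brush is in the ring at (121,258). The arm is clear, so I'm handing in.

```bash
python3 -c "
from bench import *
print(sign_off())"
```

```text
the job is handed in; nothing more can be done
None
```

The job is handed in at 47 s of the 147 s allowed: by my last measurement each can stands upright within 5 mm of the centre of its own colour's plate, and the brush stands nut up 3 mm from the ring's centre; `sign_off()` returned no verdict.

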